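# Stir the beads and hang up the stirring rod

### The job

Take the stirring rod with the black handle out of the blue tube rack and, with its steel end down on the bottom of the white dish, stir the beads round until nearly all of them have moved on by more than their own width, keeping every bead in the dish and without pushing the dish away. Then pass the rod's end down through the red ring of the drip stand, lower it (do not drop it) until its orange collar rests flat on the ring, and let go. Leave the two capped tubes and the amber jar as they are, and do not touch the beads with the gripper.

Things in the scene. Friction and masses are not known exactly. Their poses are not given: they have to be found in the camera images.
- rod: stirring rod standing upright in one of the rack's holes: steel shaft 10 mm in diameter and 100 mm long with a 3 mm chamfered lower end, then an orange collar 24 mm in diameter and 5 mm thick, then a round black handle 16 mm in diameter and 50 mm long; 155 mm in all, about 80 g. Origin: centre of the lower end; z runs up along the rod to the handle
- rod_tip (a point): centre of the rod's lower end (same point as the rod's origin)
- rod_collar (a point): on the rod's axis at the underside of the orange collar, 100 mm above the lower end
- rod_grip (a point): on the rod's axis in the handle, 132 mm above the lower end: where to grip (the handle runs from 105 to 155 mm)
- rack: blue block 80 mm (x) by 170 mm (y) by 50 mm high, fixed to the bench, with 10 round holes 11.5 mm in diameter and 40 mm deep in two rows at x = -17 and +17 mm, at y = -64, -32, 0, 32, 64 mm. Origin: centre of its underside
- dish: loose white porcelain dish, outer diameter 92 mm at the foot and 96 mm at the rim, 45 mm high, wall 4 mm, inner floor 6 mm above the bench, about 450 g. Origin: centre of its underside, z up
- dish_floor (a point): centre of the dish's inner floor
- bead0: orange ball 20 mm in diameter, loose on the dish's floor, 12 g. Origin: its centre
- bead1: blue ball 20 mm in diameter, loose on the dish's floor, 12 g. Origin: its centre
- bead2: orange ball 20 mm in diameter, loose on the dish's floor, 12 g. Origin: its centre
- bead3: blue ball 20 mm in diameter, loose on the dish's floor, 12 g. Origin: its centre
- bead4: orange ball 20 mm in diameter, loose on the dish's floor, 12 g. Origin: its centre
- bead5: blue ball 20 mm in diameter, loose on the dish's floor, 12 g. Origin: its centre
- stand: drip stand fixed to the bench: dark base plate 130 by 100 mm, 10 mm thick, a post 65 mm from the ring in the stand's +x direction, top of all at 120 mm, and a horizontal arm from the post to a red ring (outer diameter 36 mm, hole 14 mm in diameter, 10 mm thick, its top 120 mm above the bench). Origin: on the bench straight below the ring's centre; z up
- ring_top (a point): centre of the red ring's hole, level with the ring's upper face
- tube_a: white tube 10 mm in diameter with a green cap 15 mm wide, 72 mm tall, standing in a rack hole. Origin: centre of its bottom. Leave alone
- tube_b: the same with a yellow cap. Leave alone
- jar: small amber jar with a white lid, 48 mm in diameter, about 55 mm tall, standing on the bench. Origin: centre of its underside. Leave alone
Things that resemble listed ones, but are neither listed nor needed, are in the scene too. Of the things that look like the stand, take the one that is farthest to the robot's left at the start.

How it is judged:
On the way, in this order (a step that is already met when the one before it is completed fails the run):
1. the rod's lower end is down among the beads, within 14 mm of the dish's floor (z of rod_tip in the frame of dish_floor below 0.014 m and horizontal distance between rod_tip and dish_floor below 0.044 m), for 0.05 s.
2. with the rod's end still in the dish, at least five of the six beads are more than 20 mm from where they began (z of rod_tip in the frame of dish_floor below 0.03 m and horizontal distance between rod_tip and dish_floor below 0.044 m and distance of any of bead1, bead0 from where it was at the start of the episode above 0.02 m and distance of any of bead2, bead0 from where it was at the start of the episode above 0.02 m and distance of any of bead2, bead1 from where it was at the start of the episode above 0.02 m and distance of any of bead3, bead0 from where it was at the start of the episode above 0.02 m and distance of any of bead3, bead1 from where it was at the start of the episode above 0.02 m and distance of any of bead3, bead2 from where it was at the start of the episode above 0.02 m and distance of any of bead4, bead0 from where it was at the start of the episode above 0.02 m and distance of any of bead4, bead1 from where it was at the start of the episode above 0.02 m and distance of any of bead4, bead2 from where it was at the start of the episode above 0.02 m and distance of any of bead4, bead3 from where it was at the start of the episode above 0.02 m and distance of any of bead5, bead0 from where it was at the start of the episode above 0.02 m and distance of any of bead5, bead1 from where it was at the start of the episode above 0.02 m and distance of any of bead5, bead2 from where it was at the start of the episode above 0.02 m and distance of any of bead5, bead3 from where it was at the start of the episode above 0.02 m and distance of any of bead5, bead4 from where it was at the start of the episode above 0.02 m).
3. the rod, still held in the gripper, is through the ring with its collar at most 10 mm above it (z of rod_collar in the frame of ring_top below 0.01 m and horizontal distance between rod_collar and ring_top below 0.008 m and horizontal distance between rod_tip and ring_top below 0.03 m and contact force between the fingers and rod above 1 N), for 0.05 s.
At the end, for the whole second after the job is handed in: Rod released, at rest in the red ring: collar underside within 4 mm of the ring top and 6 mm of its centre, rod within 0.12 rad of upright. All six beads in the dish; dish level (0.1 rad) and, like both tubes and the jar, within 20 mm of its start (z of rod_collar in the frame of ring_top between -0.004 and 0.004 m and horizontal distance between rod_collar and ring_top below 0.006 m and angle between rod's own z axis and vertical below 0.12 rad and linear speed of rod below 0.03 m/s and horizontal distance between each of bead0, bead1, bead2, bead3, bead4, bead5 and dish_floor below 0.045 m and z of each of bead0, bead1, bead2, bead3, bead4, bead5 in the frame of dish_floor below 0.035 m and angle between dish's own z axis and vertical below 0.1 rad and distance of each of dish, tube_a, tube_b, jar from where it was at the start of the episode below 0.02 m and linear speed of dish below 0.02 m/s); the robot touches nothing.
It fails at once if a bead leaves the dish (horizontal distance between any of bead0, bead1, bead2, bead3, bead4, bead5 and dish_floor above 0.05 m).
It fails at once if the dish is pushed more than 20 mm or tipped (distance of dish from where it was at the start of the episode above 0.02 m or angle between dish's own z axis and vertical above 0.2 rad).
It fails at once if the gripper touches a bead (contact force between the fingers and bead0 above 0.5 N or contact force between the fingers and bead1 above 0.5 N or contact force between the fingers and bead2 above 0.5 N or contact force between the fingers and bead3 above 0.5 N or contact force between the fingers and bead4 above 0.5 N or contact force between the fingers and bead5 above 0.5 N).
It fails at once if a tube or the jar is moved more than 20 mm (distance of any of tube_a, tube_b, jar from where it was at the start of the episode above 0.02 m).
It also fails if it takes over 69 s, if anything falls off the work surface, if the arm or the gripper's body presses on something with over 40 N, if the wrist force passes 120 N, or if a joint passes its speed limit or range.

### The arm

A 7-joint arm with a two-finger parallel gripper is mounted at the origin on the work surface. World frame = base frame: x ahead of the robot, y to its left, z up, the work surface at z = 0. Lengths are in m, angles in rad, forces in N, time in s.
With the tool pointing down it reaches from about 0.425 to 0.875 m from the base axis. Payload 4.7 kg.
Tool frame: the origin (TCP) lies midway between the tips of the shut fingers; the grasp point (between the pads) lies 19 mm behind it; z points along the fingers, y is the line along which they close (so a half turn about z gives the same grasp; the last joint's range is limited). The gripper opens to 87 mm and grips with 3 to 60 N. Pads are 19 mm wide; open, the fingers measure 117 mm over their backs; the gripper's body (75 mm by 190 mm) begins 51 mm behind the grasp point.
Start: joints at [-1.126, 0.321, -0.07, 1.45, 0.023, 1.371, -0.057], TCP at [0.271, 0.591, 0.223] pointing down, gripper open.
Joint ranges: [-2.86, 2.86], [-0.3, 2.09], [-1.38, 1.24], [0.06, 2.45], [-1.56, 4.7], [0.09, 2.05], [-2.69, 2.69]. Speed limits (rad/s): [2.57, 2.57, 3.14, 3.14, 3.14, 3.14, 3.14].

### API

Orientations are given as a rotation vector (axis times angle).
In Python, from bench import ctrl, get_image, calibration gives the robot as it stands.
- The arm moves only by the tool apply_moves, never from a script. Its arguments are lists of equal length, an entry for each row: "dp": the shift along the tool's x, y, z in m, a list of three; "twist": the turn, a rotation vector about the tool's x, y, z in rad, a list of three; "fingers": the closure, from 0 (fully open) to 1 (shut). In form: {"dp": [[dx, dy, dz], ...], "twist": [[ax, ay, az], ...], "fingers": [fingers, ...]}. A call has 1 to 10 rows; each row shifts and turns the commanded pose from where the row before left it, along the tool's axes as they then stand; what a row does not reach is not made up. A row lasts 1/10 s, in which the tool goes at most 50 mm and 8.59 degrees, less where a joint would pass 70% of its speed; a pose out of reach is approached as far as the arm can. A call is refused whole if a number of a shift passes 0.05 or a number of a turn 0.15, either way. A call with a gripper value outside its range is refused whole. The fingers move at their own pace and stop on an object; "newtons" is the grip in N (left out, the last holds). Time passes only in rows, so rows that do not move let the fingers close. It gives the time, the measured TCP pose, the force, the opening and the grip force at its end, in the units of the state.
- ctrl.get_state(): the state, without advancing time (a new reading comes with each control period).
- get_image(name): name is "scene" or "top" or "wrist"; returns the picture (400x640x3 uint8, red, green, blue); there is no depth.
- calibration(name): a dict with "fx", "fy", "cx", "cy" (pixels), "eye" and "attitude" of the camera in the world; the wrist camera has in their place "hand_eye" (4x4, takes a point from camera to tool coordinates, whose origin is the TCP and whose axes are the flange's). Camera axes: x right, y up, looking along -z (the intrinsics and any distortion apply to the point x, -y, -z); pixel columns grow to the right and rows downward; lengths in m; the calibration is good to about 2 mm. A picture is of the moment at which its call begins: read the wrist's pose just before it. calibration takes no time and is no camera call.
- ctrl.close_job(): hands the job in; it is judged then, once.
The state is a dict: "time": time; "joint_positions": joint angles; "qd": joint speeds; "joint_torque": joint torques, N m; "position": TCP position; "tool_rot": TCP orientation; "ft_force": force on the tool from outside, world axes, zero at the start; "torque": the same for the moment, N m; "grip_width": opening from 0.0 (shut) to 1.0 (fully open); "grip_force": force on a finger pad.
Only numpy, scipy, OpenCV 4.12 (cv2) and the standard library are available. Lean on these libraries where they do the work, as an engineer would, in place of code of your own. Each camera call takes 0.05 s, during which the arm holds its last target. There are 200 camera calls.

## Working session

There is one attempt and no reset: what is moved stays moved. The work goes in short steps, Python scripts to look and compute and a tool call to move; the robot and the scene stay as the last step left them, time stands still between calls to the robot, and variables do not carry over. Pictures are saved under pics/ and viewed, at most 10 in all, crops included, and the job is handed in when it is done.

Besides the shell and the picture viewer there is one more tool, called after "Request:" as name(argument=value, ...) on one line, values as JSON. apply_moves: Moves the arm, as the interface text tells. Its arguments: {"type":"object","properties":{"dp":{"type":"array"},"twist":{"type":"array"},"fingers":{"type":"array"},"newtons":{"type":"number"}},"required":["dp","twist","fingers"]}

```bash
mkdir -p pics
python3 - <<'E'
from bench import ctrl,get_image,calibration
import cv2
s=ctrl.get_state();print({k:s[k] for k in('time','position','tool_rot','grip_width','ft_force')})
for n in('scene','top','wrist'):
    c=calibration(n);print(n,c)
    cv2.imwrite(f'pics/{n}0.png',get_image(n)[:,:,::-1])
E
```

```text
{'time': 0.0, 'position': array([0.27125647, 0.59009732, 0.22145934]), 'tool_rot': array([-6.71353963e-01, -3.06872360e+00,  2.94251568e-03]), 'grip_width': 1.0001470235119811, 'ft_force': array([ 0.15532556,  0.06780443, -0.39661643])}
scene {'fx': 391.9561172691028, 'fy': 391.9561172691028, 'cx': 322.3743740249964, 'cy': 205.93738469730005, 'eye': array([0.94964179, 0.28942643, 0.80614875]), 'attitude': array([0.4478343 , 0.73654473, 2.00132372])}
top {'fx': 481.5876642960951, 'fy': 481.5876642960951, 'cx': 321.512688489104, 'cy': 198.1332928322566, 'eye': array([ 0.18123123, -0.009672  ,  1.44428753]), 'attitude': array([ 0.13257538, -0.14750239, -1.54353822])}
wrist {'fx': 287.5844626107067, 'fy': 287.5844626107067, 'cx': 319.78650749041543, 'cy': 205.72661494892225, 'hand_eye': array([[ 6.19269879e-04,  9.60326160e-01,  2.78878618e-01,
         7.65295423e-02],
       [ 9.99999126e-01, -2.68856760e-04, -1.29475382e-03,
         1.57667946e-03],
       [-1.16840756e-03,  2.78879176e-01, -9.60325486e-01,
        -1.61342665e-01],
       [ 0.00000000e+00,  0.00000000e+00,  0.00000000e+00,
         1.00000000e+00]])}
```

View pics/scene0.png

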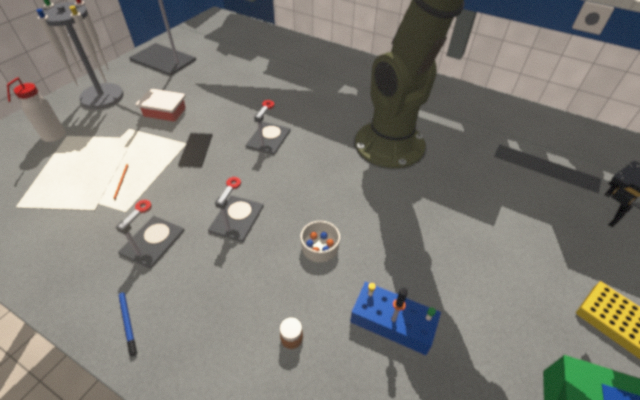

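View pics/top0.png

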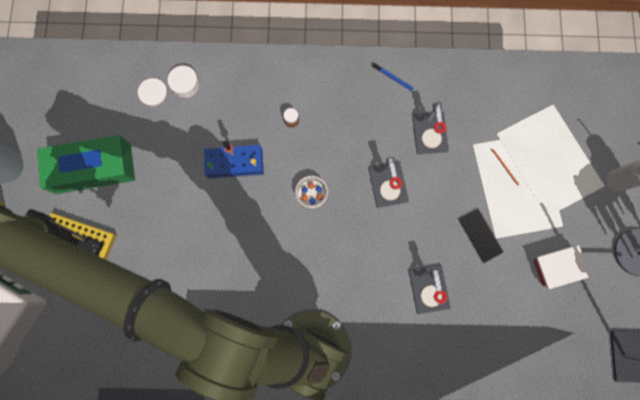

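The scene view shows the rod at (402,298), the dish at (320,242) and three red-ring stands. In the top view (left = robot's left) the rod is near (229,150), the dish at (312,192) and the leftmost stand's ring at (396,183). I'll enlarge both for triangulation.

```bash
cat > h.py <<'E'
from bench import ctrl,get_image,calibration
import numpy as np,cv2
from scipy.spatial.transform import Rotation as R
def cam(n,s=None):
    c=calibration(n)
    if n=='wrist':
        T=np.eye(4);T[:3,:3]=R.from_rotvec(s['tool_rot']).as_matrix();T[:3,3]=s['position']
        T=T@c['hand_eye'];return c,T[:3,3],T[:3,:3]
    return c,np.array(c['eye']),R.from_rotvec(c['attitude']).as_matrix()
def ray(C,px):
    c,o,M=C;d=M@np.array([(px[0]-c['cx'])/c['fx'],-(px[1]-c['cy'])/c['fy'],-1]);return o,d/np.linalg.norm(d)
def atz(C,px,z):
    o,d=ray(C,px);return o+d*(z-o[2])/d[2]
def proj(C,p):
    c,o,M=C;q=M.T@(np.array(p)-o);return np.array([c['cx']+c['fx']*q[0]/-q[2],c['cy']-c['fy']*q[1]/-q[2]])
def tri(a,b):
    A=np.zeros((3,3));v=np.zeros(3)
    for o,d in(a,b):
        P=np.eye(3)-np.outer(d,d);A+=P;v+=P@o
    x=np.linalg.solve(A,v);return x,[np.linalg.norm((np.eye(3)-np.outer(d,d))@(x-o)) for o,d in(a,b)]
def crop(im,x,y,w,h,k,g=10):
    c=cv2.resize(im[y:y+h,x:x+w],None,fx=k,fy=k,interpolation=cv2.INTER_CUBIC).copy()
    for i in range(-(-x//g)*g,x+w,g):
        cv2.line(c,((i-x)*k,0),((i-x)*k,6),(0,255,0),1);cv2.putText(c,str(i),((i-x)*k,16),0,.33,(0,255,0),1)
    for j in range(-(-y//g)*g,y+h,g):
        cv2.line(c,(0,(j-y)*k),(6,(j-y)*k),(0,255,0),1);cv2.putText(c,str(j),(8,(j-y)*k+4),0,.33,(0,255,0),1)
    return c
E
python3 - <<'E'
from h import *
t=cv2.imread('pics/top0.png');s=cv2.imread('pics/scene0.png')
a=crop(t,200,110,220,100,3)   #660x300
b=crop(s,210,170,240,100*0+190,3)
a=crop(t,200,115,220,95,3)
b1=crop(s,345,270,100,85,3);b2=crop(s,210,170,135,90,3)
o=np.zeros((285+275,720,3),np.uint8);o[:285,:660]=a;o[288:288+255,:300]=b1;o[288:288+270,305:710]=b2
cv2.imwrite('pics/c1.png',o)
E
```

```text
(no output)
```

View pics/c1.png

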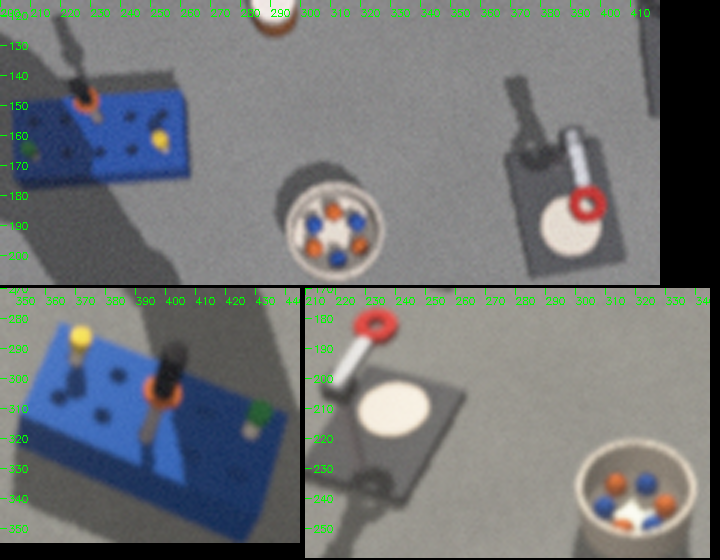

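Run:
```python
from h import *
t,s=cam('top'),cam('scene')
for n,a,b in[('collar',(229,148),(399.3,304.7)),('htop',(227.5,146),(403,292)),('ring',(396,183),(234,182.3)),('rim',(311.7,191.7),(320.3,236.7)),('yel',(253.3,161.3),(372,286)),('grn',(210,165),(431.7,311.7))]:
    x,e=tri(ray(t,a),ray(s,b));print(n,x.round(4),np.round(e,4),np.linalg.norm(x[:2]).round(3))
for z,q in[(.05,[(260,144),(263,174),(206,177)])]:
    for p in q:print('rackcorner',atz(t,p,z).round(4))
print('post',atz(t,(391,159),.12).round(4),'rim',atz(t,(311.7,191.7),.045).round(4),'ring',atz(t,(396,183),.12).round(4))
st=ctrl.get_state();print(R.from_rotvec(st['tool_rot']).as_matrix().round(3),st['position'].round(4))
```

```text
collar [0.5618 0.2494 0.11  ] [0.0013 0.0013] 0.615
htop [0.5562 0.2469 0.1492] [0.0018 0.0018] 0.609
ring [ 0.4698 -0.2286  0.1144] [0.0009 0.0009] 0.522
rim [0.454  0.0098 0.0389] [0.0006 0.0006] 0.454
yel [0.533 0.182 0.077] [0.0005 0.0005] 0.563
grn [0.5203 0.3098 0.0706] [0.0013 0.0013] 0.606
rackcorner [0.594  0.1678 0.05  ]
rackcorner [0.5021 0.1548 0.05  ]
rackcorner [0.4889 0.3227 0.05  ]
post [ 0.5385 -0.2146  0.12  ] rim [0.4531 0.0092 0.045 ] ring [ 0.4691 -0.2285  0.12  ]
[[-0.909  0.418 -0.001]
 [ 0.418  0.909 -0.001]
 [-0.    -0.001 -1.   ]] [0.2713 0.5902 0.2217]
```

Request:
apply_moves(dp=[[0,0,-0.01],[0,0,-0.01],[0,0,-0.01],[-0.036,-0.0426,0],[-0.036,-0.0426,0],[-0.036,-0.0426,0],[-0.036,-0.0426,0],[-0.036,-0.0426,0],[-0.036,-0.0426,0],[-0.036,-0.0426,0]], twist=[[0,0,-0.1437],[0,0,-0.1437],[0,0,-0.1437],[0,0,0],[0,0,0],[0,0,0],[0,0,0],[0,0,0],[0,0,0],[0,0,0]], fingers=[0,0,0,0,0,0,0,0,0,0])

```text
time: 1.15
position: [0.4984, 0.3215, 0.2525]
tool_rot: [-0.001, 3.142, 0.0]
ft_force: [0.7, 0.9, 0.3]
grip_width: 1.0
grip_force: 0.0
```

Request:
apply_moves(dp=[[-0.036,-0.042,0],[-0.01,-0.01,0],[0,0,0],[0,0,0]], twist=[[0,0,0],[0,0,0],[0,0,0],[0,0,0]], fingers=[0,0,0,0])

```text
time: 1.55
position: [0.5388, 0.2771, 0.2522]
tool_rot: [0.003, -3.14, -0.002]
ft_force: [-0.9, 0.5, -1.1]
grip_width: 0.995
grip_force: 0.0
```

```bash
cat > snap.py <<'E'
from h import *
import sys,pickle
n=sys.argv[1];s=ctrl.get_state();im=get_image('wrist')[:,:,::-1]
cv2.imwrite(f'pics/{n}.png',im);pickle.dump(s,open(f'pics/{n}.pkl','wb'));print(s['time'],s['position'],s['tool_rot'],s['ft_force'])
x,y,w,h,k=map(int,sys.argv[2:7]);cv2.imwrite(f'pics/{n}c.png',crop(im,x,y,w,h,k,20))
C=cam('wrist',s)
for q in sys.argv[7:]:print(q,proj(C,eval(q)).round(1))
E
python3 snap.py w1 220 100 380 290 2 "(.56,.249,.16)" "(.56,.249,.11)"
```

```text
1.55 [0.53883094 0.27706633 0.25220104] [ 2.94772465e-03 -3.14015437e+00 -1.58194700e-03] [-0.91786947  0.47164084 -1.06353422]
(.56,.249,.16) [287.9 229.6]
(.56,.249,.11) [292.6 213.4]
```

View pics/w1c.png

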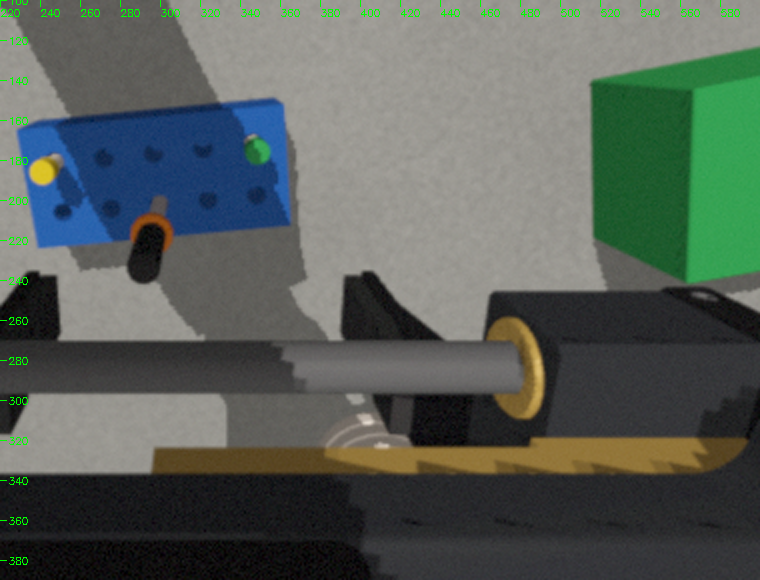

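Wrist view: the rod's collar is centred at (296,216.5), handle top at (292,234), between the open fingers' columns; the tubes are at (240,186) and (348,176).

Run:
```python
from h import *
import pickle
C=cam('wrist',pickle.load(open('pics/w1.pkl','rb')));t=cam('top');s=cam('scene')
print(atz(C,(296,216.5),.1075),atz(C,(292,234),.165))
for a,b,c in[((296,216.5),(229,148),(399.3,304.7))]:
    print(tri(ray(C,a),ray(t,b)),tri(ray(C,a),ray(s,c)))
```

```text
[0.56440185 0.25244216 0.1075    ] [0.56245872 0.25321736 0.165     ]
(array([0.56743596, 0.25127745, 0.0951635 ]), [np.float64(0.001003548430287089), np.float64(0.001003548430286945)]) (array([0.56278513, 0.2517855 , 0.11236636]), [np.float64(0.0010622117763483144), np.float64(0.0010622117763482237)])
```

Request:
apply_moves(dp=[[-0.0123,-0.0123,0.01],[-0.0122,-0.0122,0.01],[0,0,0.01],[0,0,0.02],[0,0,0.02],[0,0,0.02],[0,0,0.02],[0,0,0.019],[0,0,0],[0,0,0]], twist=[[0,0,0],[0,0,0],[0,0,0],[0,0,0],[0,0,0],[0,0,0],[0,0,0],[0,0,0],[0,0,0],[0,0,0]], fingers=[0,0,0,0,0,0,0,0,0,0])

```text
time: 2.6
position: [0.5633, 0.2528, 0.1237]
tool_rot: [0.005, -3.141, -0.001]
ft_force: [-0.1, 0.0, 1.1]
grip_width: 1.002
grip_force: 0.0
```

```bash
python3 snap.py w2 220 60 300 240 2 "(.563,.2525,.155)" "(.563,.2525,.11)"
```

```text
2.6 [0.56334668 0.25279094 0.12365624] [ 4.52274587e-03 -3.14072893e+00 -8.22130010e-04] [-0.05067216  0.02315338  1.09933301]
(.563,.2525,.155) [316.1 277. ]
(.563,.2525,.11) [316.8 241.7]
```

View pics/w2c.png

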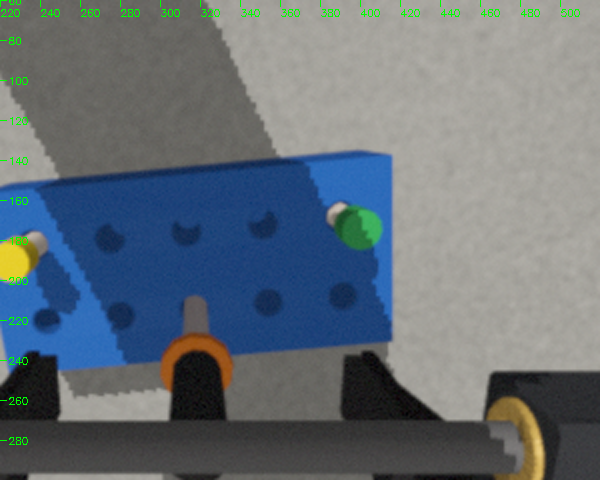

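Collar is at (318.5,245), about 2.5 mm nearer the robot than predicted; both fingers straddle the handle. Nudge and grip.

Request:
apply_moves(dp=[[0.002,0.001,0],[0,0,0],[0,0,0],[0,0,0],[0,0,0],[0,0,0],[0,0,0],[0,0,0]], twist=[[0,0,0],[0,0,0],[0,0,0],[0,0,0],[0,0,0],[0,0,0],[0,0,0],[0,0,0]], fingers=[0,1,1,1,1,1,1,1], newtons=50)

```text
time: 3.45
position: [0.5625, 0.2519, 0.1235]
tool_rot: [0.0, -3.142, 0.0]
ft_force: [-0.4, 0.3, -0.3]
grip_width: 0.447
grip_force: 0.0
```

Request:
apply_moves(dp=[[0,0,0],[0,0,0],[0,0,0],[0,0,0],[0,0,0],[0,0,0]], twist=[[0,0,0],[0,0,0],[0,0,0],[0,0,0],[0,0,0],[0,0,0]], fingers=[1,1,1,1,1,1])

```text
time: 4.05
position: [0.5626, 0.2515, 0.1235]
tool_rot: [0.0, -3.142, 0.001]
ft_force: [-0.8, -1.3, 0.8]
grip_width: 0.172
grip_force: 50.0
```

Request:
apply_moves(dp=[[0,0,-0.01],[0,0,-0.015],[0,0,-0.015],[0,0,-0.015],[0,0,-0.02],[0,0,-0.02],[0,0,-0.02],[0,0,-0.01],[0,0,0],[0,0,0]], twist=[[0,0,0],[0,0,0],[0,0,0],[0,0,0],[0,0,0],[0,0,0],[0,0,0],[0,0,0],[0,0,0],[0,0,0]], fingers=[1,1,1,1,1,1,1,1,1,1])

```text
time: 5.05
position: [0.5622, 0.252, 0.2483]
tool_rot: [0.001, -3.141, -0.0]
ft_force: [0.3, -0.1, -1.1]
grip_width: 0.169
grip_force: 50.0
```

Run:
```python
from h import *
s=ctrl.get_state();p=s['position'];print(p)
a=get_image('scene')[:,:,::-1];b=get_image('top')[:,:,::-1];w=get_image('wrist')[:,:,::-1]
for n,i in zip('abw',(a,b,w)):cv2.imwrite(f'pics/l{n}.png',i)
def around(im,n,q):
    x,y=proj(cam(n,s),q).astype(int);x=max(0,x-40);y=max(0,min(400-80,y-40));return crop(im,x,y,80,80,4)
q=p-[0,0,.05]
o=np.hstack([around(a,'scene',q),around(w,'wrist',q)]);cv2.imwrite('pics/l.png',o)
t=p-[0,0,.113]
for n in('scene','wrist'):print(n,'tip',proj(cam(n,s),t),'collar',proj(cam(n,s),p-[0,0,.013]))
```

```text
[0.56223447 0.25203827 0.24833118]
scene tip [402.07710254 299.15826986] collar [412.25256662 271.02460794]
wrist tip [317.9783899  201.93344302] collar [317.25980254 242.55521755]
```

View pics/l.png

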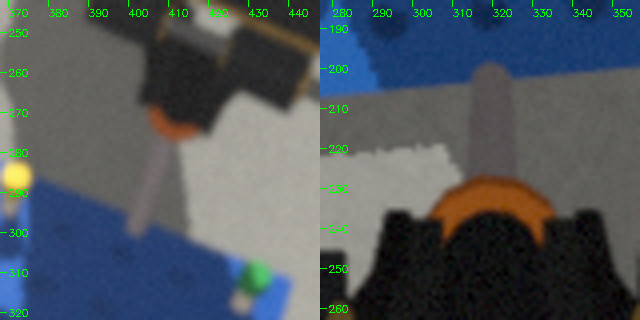

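Views confirm the rod hangs straight on the TCP axis with its tip about 113 mm below (tip at scene (402,300), wrist (320,201), both as predicted). Next: over the dish.

Request:
apply_moves(dp=[[0.015,-0.034,0],[0.016,-0.035,0],[0.016,-0.035,0],[0.016,-0.035,0],[0.016,-0.035,0],[0.015,-0.035,0],[0.0145,-0.0335,0],[0,0,0],[0,0,0],[0,0,0]], twist=[[0,0,0],[0,0,0],[0,0,0],[0,0,0],[0,0,0],[0,0,0],[0,0,0],[0,0,0],[0,0,0],[0,0,0]], fingers=[1,1,1,1,1,1,1,1,1,1])

```text
time: 6.2
position: [0.4541, 0.0104, 0.2482]
tool_rot: [0.003, -3.141, -0.001]
ft_force: [-0.6, 1.0, -1.1]
grip_width: 0.174
grip_force: 50.0
```

```bash
python3 snap.py w3 220 60 300 240 2 "(.4535,.0095,.045)" "(.4535,.0095,.006)"
```

```text
6.2 [0.45414401 0.01044443 0.24822738] [ 2.61159008e-03 -3.14118267e+00 -5.07610549e-04] [-0.64413926  0.98716099 -1.06256569]
(.4535,.0095,.045) [317.5 182.8]
(.4535,.0095,.006) [317.7 177.3]
```

View pics/w3c.png

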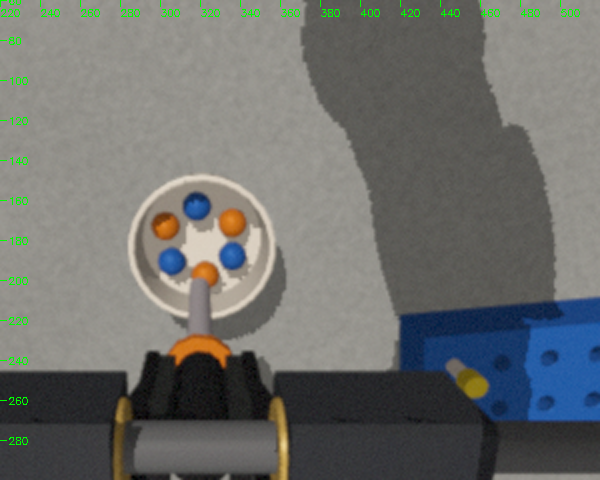

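The wrist view shows the dish rim centred at (321,183.5), with the six beads in a ring of about 25 mm radius around an empty middle and the rod tip over it. Lowering in the middle.

Request:
apply_moves(dp=[[0.001,0.001,0.02],[0,0,0.02],[0,0,0.02],[0,0,0.02],[0,0,0.015],[0,0,0.01],[0,0,0.01],[0,0,0.007],[0,0,0],[0,0,0]], twist=[[0,0,0],[0,0,0],[0,0,0],[0,0,0],[0,0,0],[0,0,0],[0,0,0],[0,0,0],[0,0,0],[0,0,0]], fingers=[1,1,1,1,1,1,1,1,1,1])

```text
time: 7.25
position: [0.4535, 0.0105, 0.1269]
tool_rot: [-0.001, 3.141, 0.0]
ft_force: [0.9, -0.9, -0.5]
grip_width: 0.174
grip_force: 50.0
```

Run:
```python
import numpy as np
r=26;cx,cy=453,11.5
a=np.radians(np.arange(264,264+241,12))
P=np.c_[cx+r*np.cos(a),cy+r*np.sin(a)]
print(P[0]);D=np.diff(P,axis=0)/1000;print((D*[-1,1]).round(4).tolist())
```

```text
[450.28225996 -14.35756928]
[[-0.0054, 0.0], [-0.0053, 0.0011], [-0.005, 0.0022], [-0.0044, 0.0032], [-0.0036, 0.004], [-0.0027, 0.0047], [-0.0017, 0.0052], [-0.0006, 0.0054], [0.0006, 0.0054], [0.0017, 0.0052], [0.0027, 0.0047], [0.0036, 0.004], [0.0044, 0.0032], [0.005, 0.0022], [0.0053, 0.0011], [0.0054, 0.0], [0.0053, -0.0011], [0.005, -0.0022], [0.0044, -0.0032], [0.0036, -0.004]]
```

Request:
apply_moves(dp=[[0,0,0.002],[0,0,0.001],[0,0,0.001],[0,0,0.001],[0,0,0]], twist=[[0,0,0],[0,0,0],[0,0,0],[0,0,0],[0,0,0]], fingers=[1,1,1,1,1])

```text
time: 7.75
position: [0.453, 0.0104, 0.1215]
tool_rot: [0.0, -3.142, -0.0]
ft_force: [0.2, 0.6, -0.9]
grip_width: 0.171
grip_force: 50.0
```

Request:
apply_moves(dp=[[0.0005,-0.004,0],[0.0005,-0.004,0],[0.0005,-0.004,0],[0.0004,-0.004,0],[0.0004,-0.004,0],[0.0004,-0.0045,0],[-0.0054,0,0],[-0.0053,0.0011,0],[-0.005,0.0022,0],[-0.0044,0.0032,0]], twist=[[0,0,0],[0,0,0],[0,0,0],[0,0,0],[0,0,0],[0,0,0],[0,0,0],[0,0,0],[0,0,0],[0,0,0]], fingers=[1,1,1,1,1,1,1,1,1,1])

```text
time: 8.75
position: [0.4691, -0.0071, 0.1208]
tool_rot: [0.001, -3.137, -0.0]
ft_force: [-4.1, 1.0, 1.0]
grip_width: 0.172
grip_force: 50.0
```

Request:
apply_moves(dp=[[-0.0036,0.004,0],[-0.0027,0.0047,0],[-0.0017,0.0052,0],[-0.0006,0.0054,0],[0.0006,0.0054,0]], twist=[[0,0,0],[0,0,0],[0,0,0],[0,0,0],[0,0,0]], fingers=[1,1,1,1,1])

```text
time: 9.25
position: [0.4786, 0.0164, 0.1215]
tool_rot: [0.0, 3.141, -0.002]
ft_force: [-2.6, -2.6, -0.9]
grip_width: 0.173
grip_force: 50.0
```

Run:
```python
from h import *
s=ctrl.get_state();print(s['position'],s['ft_force'])
a=get_image('scene')[:,:,::-1];b=get_image('top')[:,:,::-1];w=get_image('wrist')[:,:,::-1]
cv2.imwrite('pics/s1.png',np.hstack([np.vstack([crop(a,280,205,80,70,4),crop(b,270,155,80,70,4)]),cv2.resize(crop(w,260,100,160,190,3,20),None,fx=.98,fy=.98)[:560,:470]]))
```

```text
[0.47861138 0.01644438 0.1215399 ] [-2.61996788 -2.55853727 -0.9205361 ]Traceback (most recent call last):
  File "<stdin>", line 4, in <module>
    return _nx.concatenate(arrs, 1, dtype=dtype, casting=casting)
           ~~~~~~~~~~~~~~~^^^^^^^^^^^^^^^^^^^^^^^^^^^^^^^^^^^^^^^
ValueError: all the input array dimensions except for the concatenation axis must match exactly, but along dimension 0, the array at index 0 has size 560 and the array at index 1 has size 559
```

Run:
```python
from h import *
a=get_image('scene')[:,:,::-1];w=get_image('wrist')[:,:,::-1]
A=cv2.imread('pics/scene0.png')
o=np.zeros((560,790,3),np.uint8);o[:280,:320]=crop(A,280,205,80,70,4);o[280:,:320]=crop(a,280,205,80,70,4);o[:,322:]=crop(w,260,100,156,187,3,20)[:560,:468]
cv2.imwrite('pics/s1.png',o)
s=ctrl.get_state();C=cam('wrist',s);print(proj(C,(.453,.0095,.045)),proj(C,s['position']-[0,0,.113]))
```

```text
[308.89936333 184.02883242] [317.99005531 201.83535848]
```

View pics/s1.png

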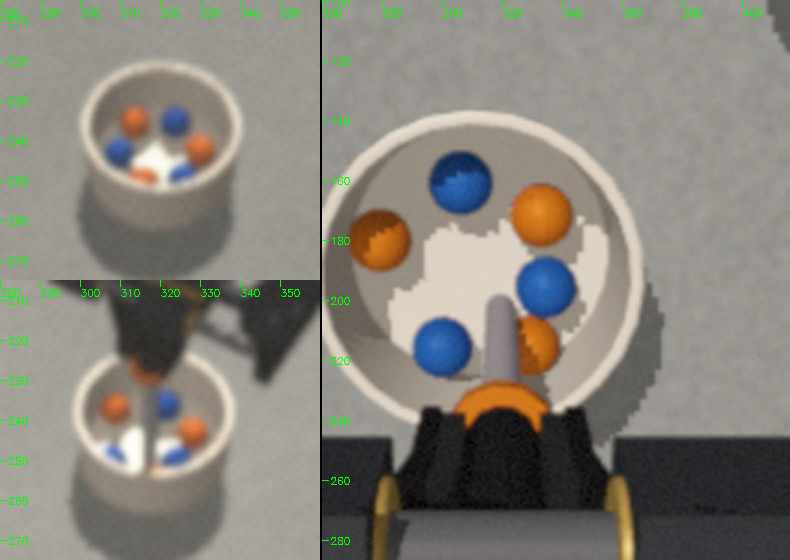

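Run:
```python
from h import *
s=ctrl.get_state();print(s['time'],s['position'],s['tool_rot'],s['ft_force'],s['torque'])
C=cam('wrist',s);print(C[1],C[2].round(2));t=s['position']-[0,0,.113]
for d in(0,.02):print(proj(C,t+[d,0,0]),proj(C,t+[0,d,0]))
```

```text
9.5 [0.47863959 0.01697035 0.12167038] [-3.86614856e-04  3.14099960e+00  1.35456017e-05] [-1.62386486 -2.2191951  -1.31635673] [-0.40124211  0.60033258 -0.00626216]
[0.40266343 0.01834666 0.28296502] [[-0.   -0.96 -0.28]
 [ 1.   -0.   -0.  ]
 [ 0.   -0.28  0.96]]
[317.99005531 201.83535848] [317.99005531 201.83535848]
[318.00756753 220.93813629] [338.19834471 201.84560661]
```

Image down is world +x (I had it mirrored by eye). The dish has slid about 5 mm toward +x; computing bead and dish positions now vs. before.

Run:
```python
from h import *
import pickle
s=ctrl.get_state();C0=cam('wrist',pickle.load(open('pics/w3.pkl','rb')));C=cam('wrist',s)
f=lambda p:(220+p[0]/2,60+p[1]/2)
g=lambda p:(260+(p[0]-322)/3,100+p[1]/3)
B0=[(197,206),(232,222),(232,256),(205,275),(172,261),(165,226)]
B1=[(461,183),(541,215),(546,287),(530,345),(442,347),(380,240)]
print('rim',atz(C0,f((201.5,246.5)),.045)*1e3,atz(C,g((481,271)),.045)*1e3)
a=np.array([atz(C0,f(p),.016)[:2]*1e3 for p in B0]);b=np.array([atz(C,g(p),.016)[:2]*1e3 for p in B1])
print(np.c_[a,b,np.linalg.norm(a-b,axis=1)].round(1));print('tip',atz(C,g((500,302)),.008)*1e3,atz(C,g((322,271)),.045),atz(C,g((643,271)),.045))
```

```text
rim [454.03302042  13.64031762  45.        ] [458.45112994  12.92678745  45.        ]
[[431.9  10.6 437.4   6.3   7.1]
 [442.8  34.7 447.3  31.1   5.8]
 [466.8  35.2 470.5  33.    4.3]
 [480.6  16.3 489.9  28.1  15. ]
 [470.5  -6.9 490.6  -0.6  21.1]
 [445.7 -11.4 455.3 -19.4  12.5]]
tip [477.62308381  18.29903481   8.        ] [ 0.45847713 -0.03204018  0.045     ] [0.45842462 0.05876359 0.045     ]
```

Request:
apply_moves(dp=[[0,-0.003,0],[0,-0.003,0],[-0.003,0,0],[-0.003,0,0],[-0.003,0,0],[0,0,0],[0.0005,0.0052,0],[0.0014,0.0051,0],[0.0022,0.0047,0],[0.003,0.0043,0]], twist=[[0,0,0],[0,0,0],[0,0,0],[0,0,0],[0,0,0],[0,0,0],[0,0,0],[0,0,0],[0,0,0],[0,0,0]], fingers=[1,1,1,1,1,1,1,1,1,1])

```text
time: 10.5
position: [0.4802, 0.0306, 0.1215]
tool_rot: [-0.001, 3.142, -0.001]
ft_force: [-1.8, -3.2, 1.1]
grip_width: 0.176
grip_force: 50.0
```

Request:
apply_moves(dp=[[0.0037,0.0037,0],[0.0043,0.003,0],[0.0047,0.0022,0],[0,0,0]], twist=[[0,0,0],[0,0,0],[0,0,0],[0,0,0]], fingers=[1,1,1,1])

```text
time: 10.9
position: [0.4682, 0.04, 0.122]
tool_rot: [-0.002, 3.139, 0.001]
ft_force: [0.5, -1.4, -1.4]
grip_width: 0.17
grip_force: 50.0
```

```bash
cat > beads.py <<'E'
from h import *
import sys
# dish rim in scene (ellipse via template shift) and bead blobs in wrist, by colour
s=ctrl.get_state();C=cam('wrist',s);w=get_image('wrist')[:,:,::-1].copy();cv2.imwrite(f'pics/{sys.argv[1]}.png',w)
a=get_image('scene')[:,:,::-1].copy();cv2.imwrite(f'pics/{sys.argv[1]}s.png',a)
A=cv2.imread('pics/scene0.png');tp=A[230:275,296:345] # lower dish wall, little occluded
r=cv2.matchTemplate(a[220:285,280:360],tp,cv2.TM_CCOEFF_NORMED);_,v,_,m=cv2.minMaxLoc(r);print('dish scene shift px',m[0]-16,m[1]-10,round(v,2))
h=cv2.cvtColor(cv2.GaussianBlur(w,(3,3),0),cv2.COLOR_BGR2HSV)
for n,lo,hi in(('blue',(105,110,40),(125,255,255)),('orange',(5,140,60),(20,255,255))):
    k=cv2.inRange(h,lo,hi);k[:,:240]=0;k[:,400:]=0;N,_,S,c=cv2.connectedComponentsWithStats(k)
    for i in range(1,N):
        if S[i,4]>60:print(n,S[i].tolist(),c[i].round(1),(atz(C,c[i],.016)[:2]*1e3).round(1))
print('tip',s['position'].round(4),s['time'],s['ft_force'].round(1))
E
python3 beads.py s2
```

```text
dish scene shift px 1 4 0.82
blue [279, 167, 19, 20, 291] [287.8 176.7] [442.   11.7]
blue [322, 187, 20, 19, 296] [331.6 196.2] [460.9  53.2]
blue [283, 222, 18, 19, 251] [291.3 230.5] [496.2  13.6]
orange [306, 174, 20, 19, 302] [315.7 182.8] [447.9  38. ]
orange [255, 190, 21, 19, 303] [265.  198.9] [463.6 -10.8]
orange [304, 208, 33, 38, 482] [323.8 228.5] [493.9  45.9]
orange [277, 259, 9, 50, 235] [279.9 283.3] [555.5   0. ]
orange [354, 259, 9, 15, 64] [358.  264.8] [533.9  81.3]
orange [240, 319, 160, 18, 1804] [324. 329.] [612.8  46.7]
tip [0.4682 0.04   0.122 ] 10.9 [ 0.5 -1.4 -1.4]
```

```bash
cat > rim.py <<'E'
from h import *
import sys,pickle
def rim(w,C,z=.045,g0=(.455,.013),span=.025):
    v=cv2.GaussianBlur(w,(3,3),0).astype(float);lum=v.min(2)
    th=np.radians(np.arange(0,360,3));best=[]
    def samp(cx,cy,r):
        P=[proj(C,(cx+r*np.cos(t),cy+r*np.sin(t),z)) for t in th]
        P=np.float32(P).reshape(-1,1,2);return cv2.remap(lum.astype(np.float32),P,None,cv2.INTER_LINEAR).ravel()
    def sc(c):
        d=samp(*c,.0463)-samp(*c,.0515);return np.clip(d,-10,40).mean()
    c=np.array(g0)
    for st in(.004,.001):
        k=6 if st==.004 else 4
        G=[(sc(c+[i*st,j*st]),i,j) for i in range(-k,k+1) for j in range(-k,k+1)];m=max(G);c=c+[m[1]*st,m[2]*st]
    return c,m[0]
if __name__=='__main__':
    if len(sys.argv)>1:
        w=get_image('wrist')[:,:,::-1].copy()
    else:
        s=pickle.load(open('pics/w3.pkl','rb'));print('w3',rim(cv2.imread('pics/w3.png'),cam('wrist',s)));w=cv2.imread('pics/s2.png')
    print('now',rim(w,cam('wrist',ctrl.get_state())))
E
python3 rim.py
python3 - <<'E'
import cv2,numpy as np
from h import crop
w=cv2.imread('pics/s2.png');a=cv2.imread('pics/s2s.png')
o=np.zeros((560,790,3),np.uint8);o[:280,:320]=crop(a,280,205,80,70,4);o[:,322:]=crop(w,240,110,156,187,3,20)[:560,:468]
cv2.imwrite('pics/s2c.png',o)
E
```

```text
w3 (array([0.456, 0.013]), np.float32(36.360207))
now (array([0.466, 0.021]), np.float32(29.50411))
```

View pics/s2c.png

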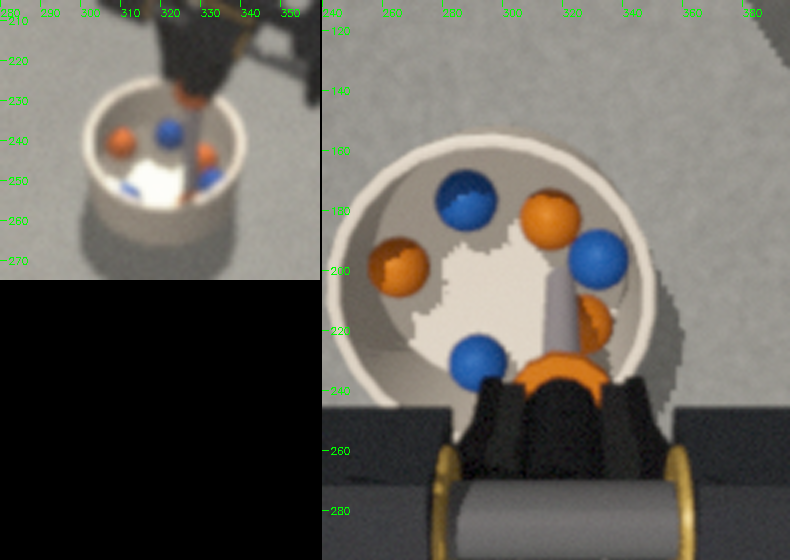

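Dish is ~12 mm toward (+x,+y); bead b3 (behind the shaft at crop (590,325)), b4 already well moved. I'll slip the rod between the upper orange and upper-left blue bead and push anticlockwise there, which nudges the dish back toward its start.

Request:
apply_moves(dp=[[0.0016,-0.005,0],[0.0016,-0.005,0],[0.001,-0.0045,0],[0.001,-0.0045,0],[0.0044,0.0007,0],[0.0044,0.0007,0],[0.0044,0.0007,0],[0.0044,0.0007,0],[0.0044,0.0007,0],[0,0,0]], twist=[[0,0,0],[0,0,0],[0,0,0],[0,0,0],[0,0,0],[0,0,0],[0,0,0],[0,0,0],[0,0,0],[0,0,0]], fingers=[1,1,1,1,1,1,1,1,1,1])

```text
time: 12.0
position: [0.4399, 0.0241, 0.1215]
tool_rot: [0.001, -3.141, -0.0]
ft_force: [0.6, -0.2, -1.1]
grip_width: 0.172
grip_force: 50.0
```

```bash
python3 beads.py s3; python3 rim.py 1
```

```text
dish scene shift px 1 4 0.8
blue [295, 196, 19, 18, 268] [303.7 204.3] [440.2  10.4]
blue [338, 215, 19, 19, 275] [347.4 224.1] [460.4  53.1]
orange [325, 200, 19, 19, 286] [334.2 208.9] [444.9  39.9]
orange [273, 218, 20, 19, 286] [282.6 227.1] [463.6 -10.8]
orange [305, 227, 31, 18, 303] [320.3 234.4] [471.4  26.4]
orange [277, 259, 9, 51, 209] [280.2 281.7] [524.4 -15.4]
orange [354, 259, 9, 17, 73] [358.1 265.5] [505.7  65.4]
orange [240, 319, 160, 18, 1970] [324.4 329. ] [583.3  31.2]
tip [0.4399 0.0241 0.1215] 12.0 [ 0.6 -0.2 -1.1]
now (array([0.466, 0.021]), np.float32(22.015251))
```

Request:
apply_moves(dp=[[0.001,-0.0044,0],[0.0006,-0.0047,0],[-0.0003,-0.0049,0],[-0.0012,-0.0049,0],[0,0,0]], twist=[[0,0,0],[0,0,0],[0,0,0],[0,0,0],[0,0,0]], fingers=[1,1,1,1,1])

```text
time: 12.65
position: [0.4408, 0.0043, 0.1217]
tool_rot: [0.001, 3.141, 0.0]
ft_force: [1.8, 2.3, -0.7]
grip_width: 0.171
grip_force: 50.0
```

```bash
python3 beads.py s4; python3 rim.py 1
```

```text
dish scene shift px -1 2 0.71
blue [296, 196, 19, 17, 235] [305.6 204.3] [441.4  -7.7]
blue [350, 208, 19, 19, 276] [359.4 216.7] [454.   44.8]
orange [336, 194, 19, 19, 290] [345. 203.] [440.1  30.4]
orange [287, 219, 19, 18, 280] [295.9 227.4] [465.1 -17.6]
orange [304, 227, 32, 18, 303] [320.  234.5] [472.6   6.3]
orange [347, 229, 20, 19, 283] [356.8 237.9] [476.3  43.1]
orange [277, 259, 9, 50, 237] [279.8 283.5] [527.7 -35.9]
orange [355, 259, 8, 16, 73] [358.2 265.1] [506.4  45.6]
orange [240, 319, 160, 18, 1977] [324.5 328.9] [584.5  11.2]
tip [0.4408 0.0043 0.1217] 12.65 [ 1.8  2.3 -0.7]
now (array([0.464, 0.014]), np.float32(21.2729))
```

Request:
apply_moves(dp=[[-0.0044,0.0016,0],[-0.0044,0.0016,0],[-0.0044,0.0016,0],[-0.0044,0.0016,0],[-0.0044,0.0016,0],[-0.0014,0.0046,0],[-0.0014,0.0046,0],[-0.0014,0.0046,0],[0,0.003,0],[0,0,0]], twist=[[0,0,0],[0,0,0],[0,0,0],[0,0,0],[0,0,0],[0,0,0],[0,0,0],[0,0,0],[0,0,0],[0,0,0]], fingers=[1,1,1,1,1,1,1,1,1,1])

```text
time: 13.8
position: [0.4665, 0.0303, 0.1216]
tool_rot: [0.002, -3.142, -0.0]
ft_force: [0.1, -0.1, -1.1]
grip_width: 0.174
grip_force: 50.0
```

Request:
apply_moves(dp=[[0,0.002,0],[0,0.002,0],[0,0.002,0],[0,0,0]], twist=[[0,0,0],[0,0,0],[0,0,0],[0,0,0]], fingers=[1,1,1,1])

```text
time: 14.2
position: [0.4657, 0.035, 0.1212]
tool_rot: [0.0, -3.139, 0.002]
ft_force: [-3.6, -3.2, -0.2]
grip_width: 0.17
grip_force: 50.0
```

```bash
python3 beads.py s5; python3 rim.py 1
```

```text
dish scene shift px -1 2 0.76
blue [263, 170, 19, 19, 292] [272.1 179.1] [441.1  -8.2]
blue [320, 183, 19, 19, 297] [328.9 192.1] [453.6  45.3]
blue [286, 224, 18, 18, 224] [293.7 231.7] [493.9  10.8]
orange [303, 169, 21, 20, 310] [313.  178.3] [440.3  30.2]
orange [254, 195, 20, 19, 305] [263.7 204. ] [465.4 -17.4]
orange [325, 205, 14, 20, 221] [330.8 214.1] [475.6  47.3]
orange [304, 227, 32, 18, 310] [320.1 234. ] [496.3  37. ]
orange [277, 259, 9, 50, 237] [279.9 283.8] [552.3  -5.1]
orange [354, 259, 9, 17, 67] [357.8 265. ] [530.4  75.6]
orange [240, 319, 160, 17, 1879] [324.1 328.9] [608.3  41.5]
tip [0.4657 0.035  0.1212] 14.2 [-3.6 -3.2 -0.2]
now (array([0.464, 0.015]), np.float32(29.027246))
```

Request:
apply_moves(dp=[[0.002,0.0005,0],[0.002,0.0005,0],[0.002,0,0],[0.002,0,0],[0.002,0,0],[0,0,0]], twist=[[0,0,0],[0,0,0],[0,0,0],[0,0,0],[0,0,0],[0,0,0]], fingers=[1,1,1,1,1,1])

```text
time: 14.95
position: [0.4568, 0.0368, 0.1219]
tool_rot: [-0.001, 3.14, 0.001]
ft_force: [2.0, -3.4, -0.5]
grip_width: 0.17
grip_force: 50.0
```

```bash
python3 beads.py s6; python3 rim.py 1
```

```text
dish scene shift px 1 2 0.75
blue [265, 178, 19, 18, 282] [274.2 186.5] [439.8  -4.6]
blue [321, 186, 19, 19, 289] [329.9 195.2] [448.3  48.3]
blue [290, 230, 15, 14, 116] [296.1 234.8] [489.1  15.1]
orange [305, 172, 19, 20, 295] [314.  181.9] [435.4  33.1]
orange [257, 202, 20, 19, 302] [266.8 211.1] [464.3 -12.9]
orange [305, 210, 37, 36, 561] [325.9 227.6] [481.4  44.7]
orange [277, 259, 9, 51, 239] [279.8 283.3] [543.7  -3.2]
orange [354, 259, 9, 17, 70] [358.  265.7] [523.2  78.1]
orange [240, 319, 160, 17, 1868] [325. 329.] [600.9  44.6]
tip [0.4568 0.0368 0.1219] 14.95 [ 2.  -3.4 -0.5]
now (array([0.461, 0.019]), np.float32(25.444605))
```

Request:
apply_moves(dp=[[-0.0032,-0.0038,0],[-0.0045,0.003,0],[-0.0005,0.003,0],[0,0.003,0],[0,0.003,0],[0.003,0,0],[0.003,0,0],[0.003,-0.0005,0],[0.003,-0.0005,0],[0,0,0]], twist=[[0,0,0],[0,0,0],[0,0,0],[0,0,0],[0,0,0],[0,0,0],[0,0,0],[0,0,0],[0,0,0],[0,0,0]], fingers=[1,1,1,1,1,1,1,1,1,1])

```text
time: 16.1
position: [0.4527, 0.0437, 0.1218]
tool_rot: [-0.0, 3.141, 0.0]
ft_force: [1.6, -2.4, -0.5]
grip_width: 0.172
grip_force: 50.0
```

```bash
python3 beads.py s7; python3 rim.py 1
```

```text
dish scene shift px 4 4 0.74
blue [268, 182, 20, 19, 285] [277.6 191. ] [440.    5.3]
blue [321, 187, 20, 19, 282] [330.1 196. ] [445.   55.4]
orange [305, 175, 20, 18, 254] [314.3 183.6] [432.9  40.3]
orange [261, 206, 19, 19, 292] [270.  215.3] [464.4  -3.1]
orange [305, 212, 39, 34, 590] [327.1 228.2] [477.8  52.8]
orange [277, 259, 9, 51, 239] [279.9 283.8] [540.2   3.7]
orange [354, 259, 9, 17, 72] [358.  265.4] [518.8  85. ]
orange [240, 319, 160, 18, 1868] [323.4 329. ] [596.7  49.7]
tip [0.4527 0.0437 0.1218] 16.1 [ 1.6 -2.4 -0.5]
now (array([0.461, 0.028]), np.float32(23.955118))
```

Request:
apply_moves(dp=[[-0.003,-0.005,0],[-0.003,-0.009,0],[0.004,-0.005,0],[0.005,-0.005,0],[0.005,-0.0015,0],[0.005,-0.0005,0],[0.005,-0.0005,0],[0,0,0]], twist=[[0,0,0],[0,0,0],[0,0,0],[0,0,0],[0,0,0],[0,0,0],[0,0,0],[0,0,0]], fingers=[1,1,1,1,1,1,1,1])

```text
time: 17.05
position: [0.4343, 0.0182, 0.1218]
tool_rot: [-0.002, 3.141, 0.002]
ft_force: [0.5, 2.5, -1.1]
grip_width: 0.169
grip_force: 50.0
```

Request:
apply_moves(dp=[[-0.0005,-0.005,0],[-0.002,-0.005,0],[-0.003,-0.005,0],[0,0,0]], twist=[[0,0,0],[0,0,0],[0,0,0],[0,0,0]], fingers=[1,1,1,1])

```text
time: 17.45
position: [0.4408, 0.0013, 0.1216]
tool_rot: [0.002, 3.141, -0.001]
ft_force: [0.1, 1.6, -0.5]
grip_width: 0.173
grip_force: 50.0
```

```bash
python3 beads.py s8; python3 rim.py 1
```

```text
dish scene shift px 0 1 0.68
blue [348, 192, 19, 19, 276] [357.  201.4] [438.3  38.8]
blue [296, 198, 18, 18, 252] [305.1 206.9] [443.8 -11.2]
orange [330, 186, 19, 16, 244] [338.9 192.8] [429.8  21.2]
orange [357, 215, 19, 20, 291] [366.1 224.7] [462.1  48.6]
orange [294, 223, 42, 22, 501] [312.9 232.6] [470.4  -3.9]
orange [277, 259, 9, 51, 217] [280.1 282.3] [526.2 -38.6]
orange [354, 259, 9, 17, 71] [358.1 266. ] [507.3  42.4]
orange [240, 319, 160, 18, 1971] [324.8 328.9] [584.3   8.5]
tip [0.4408 0.0013 0.1216] 17.45 [ 0.1  1.6 -0.5]
now (array([0.46 , 0.016]), np.float32(22.462467))
```

Request:
apply_moves(dp=[[0.005,0.001,0],[0,-0.003,0],[-0.003,-0.003,0],[-0.003,-0.003,0],[-0.004,-0.002,0],[-0.003,-0.001,0],[0,0,0]], twist=[[0,0,0],[0,0,0],[0,0,0],[0,0,0],[0,0,0],[0,0,0],[0,0,0]], fingers=[1,1,1,1,1,1,1])

```text
time: 18.3
position: [0.4491, -0.0086, 0.1217]
tool_rot: [-0.0, 3.141, 0.0]
ft_force: [0.5, 2.3, -2.1]
grip_width: 0.175
grip_force: 50.0
```

```bash
python3 beads.py s9; python3 rim.py 1
```

```text
dish scene shift px -2 0 0.71
blue [348, 182, 20, 19, 285] [357.6 190.9] [436.3  29.2]
blue [296, 197, 19, 19, 274] [305.1 206.3] [451.6 -21. ]
blue [346, 236, 8, 15, 74] [349.9 242.7] [489.7  23.5]
orange [329, 177, 20, 16, 259] [338.3 184.1] [429.7  10.7]
orange [361, 204, 19, 20, 298] [369.7 213.6] [458.9  41.9]
orange [298, 218, 38, 27, 514] [314.  230.9] [477.  -12.5]
orange [277, 259, 9, 50, 241] [279.9 283.3] [535.8 -48.6]
orange [354, 259, 9, 17, 82] [358.3 265.8] [515.5  32.9]
orange [240, 319, 160, 18, 1938] [324.6 328.8] [592.7  -1.4]
tip [ 0.4491 -0.0086  0.1217] 18.3 [ 0.5  2.3 -2.1]
now (array([0.46 , 0.009]), np.float32(22.625814))
```

Measured displacements: all six beads about 27–37 mm from start, dish ~4 mm off. Withdraw through the dish centre and go up.

Request:
apply_moves(dp=[[-0.0024,0.0042,0],[-0.0024,0.0042,0],[-0.0024,0.0042,0],[-0.0023,0.004,0],[0,0,0],[0,0,-0.02],[0,0,-0.03],[0,0,-0.03],[0,0,-0.03],[0,0,-0.03]], twist=[[0,0,0],[0,0,0],[0,0,0],[0,0,0],[0,0,0],[0,0,0],[0,0,0],[0,0,0],[0,0,0],[0,0,0]], fingers=[1,1,1,1,1,1,1,1,1,1])

```text
time: 19.45
position: [0.4576, 0.0077, 0.2628]
tool_rot: [-0.0, 3.142, -0.0]
ft_force: [-0.3, -0.3, -1.3]
grip_width: 0.172
grip_force: 50.0
```

```bash
python3 beads.py s10; python3 rim.py 1
```

```text
dish scene shift px -2 0 0.73
blue [328, 157, 13, 12, 119] [333.7 162.6] [436.8  29.3]
blue [293, 168, 12, 12, 116] [298.6 173.4] [452.3 -20.7]
blue [321, 195, 11, 11, 82] [326.7 199.5] [491.   19.8]
orange [315, 152, 13, 12, 124] [320.7 157.2] [429.2  10.8]
orange [337, 172, 12, 13, 129] [342.5 178.1] [459.1  42.2]
orange [294, 182, 13, 13, 133] [300.  188.2] [473.9 -19.1]
orange [305, 227, 30, 18, 302] [320.  234.4] [545.8  10. ]
orange [277, 259, 9, 50, 248] [279.9 283.8] [630.9 -54.3]
orange [354, 259, 9, 18, 71] [358.1 265.6] [598.6  70. ]
orange [240, 319, 160, 17, 1999] [325.2 328.9] [717.   18.8]
tip [0.4576 0.0077 0.2628] 19.45 [-0.3 -0.3 -1.3]
now (array([0.458, 0.01 ]), np.float32(34.499405))
```

Request:
apply_moves(dp=[[-0.0017,-0.03,0],[-0.0017,-0.034,0],[-0.0017,-0.034,0],[-0.0017,-0.034,0],[-0.0017,-0.034,0],[-0.0017,-0.034,0],[-0.0017,-0.034,0],[0,0,0],[0,0,0],[0,0,0]], twist=[[0,0,0],[0,0,0],[0,0,0],[0,0,0],[0,0,0],[0,0,0],[0,0,0],[0,0,0],[0,0,0],[0,0,0]], fingers=[1,1,1,1,1,1,1,1,1,1])

```text
time: 20.6
position: [0.4696, -0.2245, 0.2606]
tool_rot: [0.003, -3.14, -0.002]
ft_force: [1.2, -0.3, -1.7]
grip_width: 0.175
grip_force: 50.0
```

Run:
```python
from h import *
s=ctrl.get_state();p=s['position'];C=cam('wrist',s);w=get_image('wrist')[:,:,::-1];sc=get_image('scene')[:,:,::-1];cv2.imwrite('pics/r1.png',w);cv2.imwrite('pics/r1s.png',sc)
print(p,s['tool_rot'],proj(C,p-[0,0,.113]),proj(C,(.4695,-.2287,.12)),proj(cam('scene'),p-[0,0,.113]))
h=cv2.cvtColor(w.copy(),cv2.COLOR_BGR2HSV);k=cv2.inRange(h,(0,150,70),(4,255,255))|cv2.inRange(h,(172,150,70),(180,255,255))
N,_,S,c=cv2.connectedComponentsWithStats(k)
print([(S[i].tolist(),c[i].round(1).tolist()) for i in range(1,N) if S[i,4]>100])
o=np.zeros((480,800,3),np.uint8);o[:,:480]=crop(w,260,140,120,120,4);o[:320,480:]=crop(sc,200,150,80,80,4);cv2.imwrite('pics/r1c.png',o)
```

```text
[ 0.46963302 -0.22452387  0.26057511] [ 3.08281915e-03 -3.14006703e+00 -1.70513605e-03] [317.86914265 202.06368473] [314.11325897 195.16538669] [232.90827962 173.08918365]
[([302, 181, 32, 31, 553], [317.5, 194.8])]
```

View pics/r1c.png

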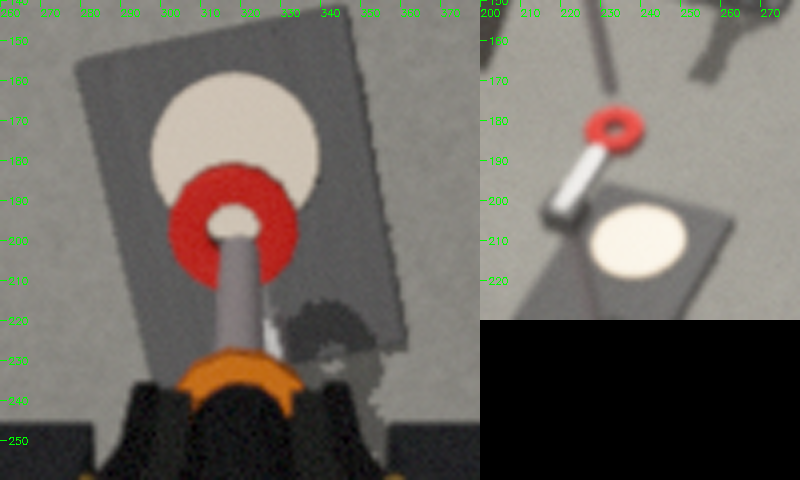

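Wrist: ring centred at (318.5,196.6), tip at about (319.5,200–202); scene: ring centre (233.7,182.5), rod end at (233,173).

Run:
```python
from h import *
s=ctrl.get_state();p=s['position'];C=cam('wrist',s)
a=ray(C,(318.5-1.5,196.6));b=ray(cam('scene'),(233.75,182.5));print(p,tri(a,b),atz(C,(317,196.6),.12),atz(cam('scene'),(233.75,182.5),.12))
im=cv2.imread('pics/r1s.png')[:,:,::-1].astype(int)
print(proj(cam('scene'),(.471,-.2257,.12)))
# ring blob centre in scene now
h=cv2.cvtColor(cv2.imread('pics/r1s.png'),cv2.COLOR_BGR2HSV);k=cv2.inRange(h,(0,120,90),(6,255,255))|cv2.inRange(h,(172,120,90),(180,255,255))
N,_,S,c=cv2.connectedComponentsWithStats(k);print([(S[i].tolist(),c[i].round(1).tolist()) for i in range(1,N) if S[i,4]>50])
```

```text
[ 0.4698944  -0.22444865  0.26107782] (array([ 0.47231571, -0.22558649,  0.11730382]), [np.float64(2.4775457389077092e-05), np.float64(2.477545738898585e-05)]) [ 0.47160892 -0.22554795  0.12      ] [ 0.47419622 -0.22359288  0.12      ]
[233.89877443 181.37894159]
[([14, 83, 23, 15, 272], [25.0, 89.8]), ([264, 100, 10, 9, 65], [268.9, 103.4]), ([142, 103, 42, 17, 270], [163.6, 113.2]), ([226, 177, 15, 11, 108], [233.4, 181.8]), ([135, 200, 16, 12, 126], [142.9, 205.4])]
```

Request:
apply_moves(dp=[[-0.0016,-0.001,0],[0,0,0.008],[0,0,0.008],[0,0,0.004],[0,0,0.004],[0,0,0.004],[0,0,0.004],[0,0,0.003],[0,0,0]], twist=[[0,0,0],[0,0,0],[0,0,0],[0,0,0],[0,0,0],[0,0,0],[0,0,0],[0,0,0],[0,0,0]], fingers=[1,1,1,1,1,1,1,1,1])

```text
time: 21.6
position: [0.4712, -0.227, 0.2261]
tool_rot: [0.0, -3.141, -0.0]
ft_force: [0.2, 0.3, -0.6]
grip_width: 0.167
grip_force: 50.0
```

Request:
apply_moves(dp=[[0,0,0.005],[0,0,0.005],[0,0,0.005],[0,0,0.005],[0,0,0]], twist=[[0,0,0],[0,0,0],[0,0,0],[0,0,0],[0,0,0]], fingers=[1,1,1,1,1])

```text
time: 22.1
position: [0.4708, -0.2268, 0.2056]
tool_rot: [0.001, -3.14, -0.001]
ft_force: [0.2, -0.0, -0.9]
grip_width: 0.17
grip_force: 50.0
```

Run:
```python
from bench import ctrl
for _ in range(1):
    s=ctrl.get_state();print(s['position'],s['ft_force'],s['torque'])
```

```text
[ 0.47083516 -0.22676739  0.20558245] [ 0.23495208 -0.0289852  -0.89695054] [0.05136384 0.00159946 0.02352973]
```

Request:
apply_moves(dp=[[0,0,0.008],[0,0,0.01],[0,0,0.01],[0,0,0.01],[0,0,0.01],[0,0,0.008],[0,0,0.006],[0,0,0.003],[0,0,0],[0,0,0]], twist=[[0,0,0],[0,0,0],[0,0,0],[0,0,0],[0,0,0],[0,0,0],[0,0,0],[0,0,0],[0,0,0],[0,0,0]], fingers=[1,1,1,1,1,1,1,1,1,1])

```text
time: 23.1
position: [0.4716, -0.2272, 0.1419]
tool_rot: [-0.0, 3.141, -0.0]
ft_force: [0.5, -0.5, -1.0]
grip_width: 0.177
grip_force: 50.0
```

Collar should be ~8 mm above the ring. Lower in 1–2 mm steps until contact is felt.

Request:
apply_moves(dp=[[0,0,0.002],[0,0,0.002],[0,0,0.001],[0,0,0.001],[0,0,0]], twist=[[0,0,0],[0,0,0],[0,0,0],[0,0,0],[0,0,0]], fingers=[1,1,1,1,1])

```text
time: 23.6
position: [0.4713, -0.227, 0.1354]
tool_rot: [0.0, -3.141, -0.0]
ft_force: [-0.1, -0.7, -0.6]
grip_width: 0.171
grip_force: 50.0
```

Request:
apply_moves(dp=[[0,0,0.001],[0,0,0.001],[0,0,0]], twist=[[0,0,0],[0,0,0],[0,0,0]], fingers=[1,1,1])

```text
time: 23.9
position: [0.4714, -0.2271, 0.1336]
tool_rot: [-0.0, 3.141, 0.0]
ft_force: [-0.5, 0.4, -0.2]
grip_width: 0.172
grip_force: 50.0
```

Request:
apply_moves(dp=[[0,0,0.001],[0,0,0]], twist=[[0,0,0],[0,0,0]], fingers=[1,1])

```text
time: 24.1
position: [0.4715, -0.2271, 0.1336]
tool_rot: [-0.0, 3.141, 0.001]
ft_force: [-3.1, 0.1, 5.7]
grip_width: 0.169
grip_force: 50.0
```

Request:
apply_moves(dp=[[0,0,0.001],[0,0,0]], twist=[[0,0,0],[0,0,0]], fingers=[1,1])

```text
time: 24.3
position: [0.4715, -0.2271, 0.1335]
tool_rot: [-0.0, 3.141, 0.001]
ft_force: [-4.8, 1.8, 12.4]
grip_width: 0.172
grip_force: 50.0
```

Collar is on the ring (12 N upward). Relax and release, then rise.

Request:
apply_moves(dp=[[0,0,-0.0015],[0,0,0],[0,0,0],[0,0,0],[0,0,0],[0,0,0],[0,0,0],[0,0,0],[0,0,0],[0,0,0]], twist=[[0,0,0],[0,0,0],[0,0,0],[0,0,0],[0,0,0],[0,0,0],[0,0,0],[0,0,0],[0,0,0],[0,0,0]], fingers=[1,1,0.75,0.7,0.65,0.6,0.5,0.4,0.4,0.4])

```text
time: 25.3
position: [0.4714, -0.227, 0.133]
tool_rot: [-0.0, 3.142, 0.0]
ft_force: [-0.3, -0.2, 0.4]
grip_width: 0.587
grip_force: 0.0
```

Request:
apply_moves(dp=[[0,0,0],[0,0,-0.01],[0,0,-0.02],[0,0,-0.03],[0,0,-0.03],[0,0,-0.03],[0,0,0],[0,0,0]], twist=[[0,0,0],[0,0,0],[0,0,0],[0,0,0],[0,0,0],[0,0,0],[0,0,0],[0,0,0]], fingers=[0.4,0.4,0.4,0.4,0.4,0.4,0.4,0.4])

```text
time: 26.1
position: [0.4717, -0.2272, 0.2541]
tool_rot: [-0.0, 3.14, -0.0]
ft_force: [-0.5, -0.1, -0.4]
grip_width: 0.601
grip_force: 0.0
```

```bash
python3 - <<'E'
from h import *
s=ctrl.get_state();print(s['position'],s['grip_width'],s['ft_force']);C=cam('wrist',s)
w=get_image('wrist')[:,:,::-1];sc=get_image('scene')[:,:,::-1].copy()
for n,im,CC in(('wrist',w.copy(),C),('scene',sc,cam('scene'))):
    print(n,'collar,handletop',proj(CC,(.4715,-.227,.1225)),proj(CC,(.4715,-.227,.175)))
    h=cv2.cvtColor(im,cv2.COLOR_BGR2HSV)
    for nm,lo,hi in(('red',(0,120,80),(4,255,255)),('orange',(5,140,60),(20,255,255)),('dark',(0,0,0),(180,255,45))):
        N,_,S,c=cv2.connectedComponentsWithStats(cv2.inRange(h,lo,hi))
        q=proj(CC,(.4715,-.227,.13));print(nm,[(S[i].tolist(),c[i].round(1).tolist()) for i in range(1,N) if S[i,4]>20 and abs(c[i]-q).max()<35])
E
python3 beads.py z1 | head -1
```

```text
[ 0.47171964 -0.22718992  0.25406991] 0.6005546322917081 [-0.5014305  -0.09524147 -0.44631053]
wrist collar,handletop [318.27204069 196.74852029] [318.03392524 211.81211614]
red [([304, 179, 34, 30, 363], [321.2, 191.6])]
orange [([309, 186, 23, 20, 225], [319.6, 193.8])]
dark [([313, 193, 16, 27, 347], [320.2, 206.2])]
scene collar,handletop [233.19154253 180.58315867] [229.76623444 164.72609684]
red [([227, 178, 14, 10, 47], [234.9, 183.6])]
orange [([228, 178, 10, 7, 36], [232.9, 181.4])]
dark []
dish scene shift px -2 0 0.74
```

```bash
python3 -c "
from bench import ctrl
print(ctrl.close_job())"
```

```text
the job is handed in; nothing more can be done
None
```

I handed the job in at about 26 s of the 69 s allowed. The rod is released and stands upright in the left-most stand's red ring, collar on the ring. By the wrist camera, all six beads moved about 27–37 mm and stayed in the dish. The dish slid up to an estimated 16 mm mid-stir (limit 20 mm) and ended about 4 mm from its start; the hand-in returned no verdict.

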